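Find and release the latched key of the air selector

TASK

One of the four identical keys on the air selector box was left latched in. With the fingertips tap each key lightly, one after another from the left end of the row to the right end, to find the one that stands lower and firm; after all four taps press that key fully in and let it spring up, so that all four keys are up. A raised key may only be tapped, never pressed in like a switch; nothing is to be picked up, and the small things round the box stay where they lie.

Things in the scene. Friction and masses are not known exactly. Their poses are not given: they have to be found in the camera images.
- key_box: Grey box with an aluminium deck, fixed to the worktop: 84 mm deep (x), 214 mm long (y; 246 with its 4 mm flange), deck 42 mm high. Origin: centre of the underside. x points to the back (black air unions), y along the row to the left end as the robot sees it; turned at most 0.5 rad. Keys at x = 0, y = +75 (leftmost), +25, -25, -75 mm (rightmost), each in a 4 mm high black frame.
- key_p: One of four identical grey keys in a row; which letter stands in which place changes. Origin: centre of the cap's flat top, axes as the box's. Cap 36 mm (box x) by 28 mm (along the row). Top above the worktop: 62 mm up, 56 mm latched, 49 mm at the bottom stop (stroke 13 mm). Keys move straight up and down.
- key_q: One of four identical grey keys in a row; which letter stands in which place changes. Origin: centre of the cap's flat top, axes as the box's. A key that is up begins to give at 2 N, takes 0.25 N more per mm and springs back when let go. Pushing a raised key in more than 8.5 mm (4.1 N) switches it, a mistake.
- key_r: One of four identical grey keys in a row; which letter stands in which place changes. Origin: centre of the cap's flat top, axes as the box's. A latched key stands firm until 3.5 N. Pushed on to the bottom stop, 7 mm below where it stands (5 to 7 N), it unlatches in the last 2.5 mm and springs up when let go.
- key_s: One of four identical grey keys in a row; which letter stands in which place changes. Origin: centre of the cap's flat top, axes as the box's. Looks and works as described for the other keys: sizes under key_p, raised key under key_q, latched key under key_r.
- parts_pot_0: White lidded parts pot, 42 mm across, 20 mm high, loose beside the right end of the key box. Origin: centre of its underside. A bystander: leave it.
- pickup_valve: Black waisted plug-shaped valve, 26 mm across, 32 mm high, loose behind the key box. Origin: centre of its underside. A bystander: leave it.
- tally_counter: White round hand tally counter, 43x52x20 mm, loose in front of the right half of the key box. Origin: centre of its underside. A bystander: leave it.
- screwdriver_1: Slim steel precision screwdriver, 106 mm long, 8 mm thick, lying loose in front of the left half of the key box. Origin: centre of its underside. A bystander: leave it.
- putty: Green block of cleaning putty, 22x30x12 mm, loose behind the right half of the key box. Origin: centre of its underside. A bystander: leave it.

How it is judged:
On the way, in this order (a step that is already met when the one before it is completed fails the run):
1. the leftmost key is touched by the fingers (((contact force between the fingers and key_p above 0.3 N and y of key_p in the frame of key_box between 0.055 and 0.095 m) or (contact force between the fingers and key_q above 0.3 N and y of key_q in the frame of key_box between 0.055 and 0.095 m) or (contact force between the fingers and key_r above 0.3 N and y of key_r in the frame of key_box between 0.055 and 0.095 m) or (contact force between the fingers and key_s above 0.3 N and y of key_s in the frame of key_box between 0.055 and 0.095 m))), for 0.03 s.
2. the second from the left key is touched by the fingers (((contact force between the fingers and key_p above 0.3 N and y of key_p in the frame of key_box between 0.005 and 0.045 m) or (contact force between the fingers and key_q above 0.3 N and y of key_q in the frame of key_box between 0.005 and 0.045 m) or (contact force between the fingers and key_r above 0.3 N and y of key_r in the frame of key_box between 0.005 and 0.045 m) or (contact force between the fingers and key_s above 0.3 N and y of key_s in the frame of key_box between 0.005 and 0.045 m))), for 0.03 s.
3. the third from the left key is touched by the fingers (((contact force between the fingers and key_p above 0.3 N and y of key_p in the frame of key_box between -0.045 and -0.005 m) or (contact force between the fingers and key_q above 0.3 N and y of key_q in the frame of key_box between -0.045 and -0.005 m) or (contact force between the fingers and key_r above 0.3 N and y of key_r in the frame of key_box between -0.045 and -0.005 m) or (contact force between the fingers and key_s above 0.3 N and y of key_s in the frame of key_box between -0.045 and -0.005 m))), for 0.03 s.
4. the rightmost key is touched by the fingers (((contact force between the fingers and key_p above 0.3 N and y of key_p in the frame of key_box between -0.095 and -0.055 m) or (contact force between the fingers and key_q above 0.3 N and y of key_q in the frame of key_box between -0.095 and -0.055 m) or (contact force between the fingers and key_r above 0.3 N and y of key_r in the frame of key_box between -0.095 and -0.055 m) or (contact force between the fingers and key_s above 0.3 N and y of key_s in the frame of key_box between -0.095 and -0.055 m))), for 0.03 s.
5. the latched key has been pressed in and has come up: all four keys are up (z of each of key_p, key_q, key_r, key_s in the frame of key_box above 0.06 m), for 0.1 s.
At the end, for the whole second after the job is handed in: All four keys are up (tops within 2 mm of 62 mm above the worktop) and still, and each of the five loose things lies within 15 mm of where it was (all of step 5 and linear speed of each of key_p, key_q, key_r, key_s below 0.01 m/s and distance of each of parts_pot_0, pickup_valve, tally_counter, screwdriver_1, putty from where it was at the start of the episode below 0.015 m); the robot touches nothing.
It fails at once if a key was pushed more than 8.5 mm from where it stood (a raised key pushed in, not just tapped) (distance of any of key_p, key_q, key_r, key_s from where it was at the start of the episode above 0.0085 m).
It fails at once if a loose thing was shoved or lifted (moved more than 15 mm) (distance of any of parts_pot_0, pickup_valve, tally_counter, screwdriver_1, putty from where it was at the start of the episode above 0.015 m).
It also fails if it takes over 54 s, if anything falls off the work surface, if the arm or the gripper's body presses on something with over 40 N, if the wrist force passes 120 N, or if a joint passes its speed limit or range.

ROBOT

A 6-joint arm with a two-finger parallel gripper is mounted at the origin on a cart in front of the work surface, level with it; the furniture and walls round the work are solid. World frame = base frame: x ahead of the robot, y to its left, z up, the work surface at z = 0. Lengths are in m, angles in rad, forces in N, time in s.
With the tool pointing down it reaches from about 0.375 to 0.9 m from the base axis. Payload 3.1 kg.
Tool frame: the origin (TCP) lies at the very end of the fingers, on their centre line; the grasp point (between the pads) lies 19 mm behind it (manip.grasp_offset is the distance from the TCP to the grasp point, in m); x points along the fingers, z is the direction in which the jaws open and shut, and the axes are right-handed (so a half turn about x gives the same grasp; the last joint's range is limited). The gripper opens to 85 mm and grips with 20 to 120 N. Pads are 22 mm wide; open, the fingers measure 114 mm over their backs; the gripper's body (76 mm by 85 mm) begins 54 mm behind the grasp point. The pads swing forward as they close: fully open they stand 13 mm farther back than shut.
Start: joints at [-1.421, 0.527, 1.433, -0, 1.181, -0.178], TCP at [0.202, -0.591, 0.231] pointing down, gripper open.
Joint ranges: [-3.08, 3.08], [-0.75, 2.2], [0.22, 2.44], [-1.43, 4.57], [0, 2.65], [-2.85, 2.85]. Speed limits (rad/s): [2.79, 2.79, 3.14, 3.14, 3.14, 3.14].

INTERFACE

Orientations are given as a unit quaternion [x, y, z, w].
In Python, from station import manip gives the robot as it stands.
- The arm moves only by the tool send_rows, never from a script. Its argument "steps" is a list that holds one entry, the list of rows, each a list of 5 numbers: the closure, from 0 (fully open) to 1 (shut), then the shift along the world's x, y, z in m, then the turn about the world's z in rad. A call has 1 to 8 rows; each row is the pose to reach, as a shift and turn from the pose commanded when the call began; what a row does not reach only later rows make up. A row lasts 1/8 s, in which the tool goes at most 62.5 mm and 10.7 degrees, less where a joint would pass 70% of its speed; a pose out of reach is approached as far as the arm can. A call with a gripper value outside its range is refused whole. The fingers move at their own pace and stop on an object; "grip_force" is the grip in N (left out, the last holds). Time passes only in rows, so rows that repeat a pose let the fingers close. It gives the time, the measured TCP pose, the force and the opening at its end, in the units of the state.
- manip.sense(): the state, without advancing time (a new reading comes with each control period).
- manip.snapshot(name): name is "side" or "top"; returns the picture (384x512x3 uint8, red, green, blue); there is no depth.
- manip.camera_params(name): a dict with "fx", "fy", "cx", "cy" (pixels), "D" ([k1, k2, p1, p2, k3] as OpenCV has them; the pictures are not rectified), "T" (4x4, takes a point from camera to world coordinates). Camera axes: x right, y down, z forward; pixel columns grow to the right and rows downward; lengths in m; the calibration is good to about 2 mm. A picture is of the moment at which its call begins. camera_params takes no time and is no camera call.
- manip.sign_off(): hands the job in, once; it reports no verdict.
The state is a dict: "t": time; "q": joint angles; "qd": joint speeds; "tau": joint torques, N m; "tcp_pos": TCP position; "tool_rot": TCP orientation; "force": force on the tool from outside, world axes, zero at the start; "ft_torque": the same for the moment, N m; "finger_gap": opening from 0.0 (shut) to 1.0 (fully open).
Only numpy, scipy, OpenCV 4.12 (cv2) and the standard library are available. Lean on these libraries where they do the work, as an engineer would, in place of code of your own. Each camera call takes 0.05 s, during which the arm holds its last target.

## Working session

There is one attempt and no reset: what is moved stays moved. The work goes in short steps, Python scripts to look and compute and a tool call to move; the robot and the scene stay as the last step left them, time stands still between calls to the robot, and variables do not carry over. Pictures are saved under pics/ and viewed, and the job is handed in when it is done.

Besides the shell and the picture viewer there is one more tool, called in YAML: its name, and indented under it one key for each argument. send_rows: Moves the arm, as the interface text tells. Its arguments: {"type":"object","properties":{"steps":{"type":"array","items":{"type":"array","items":{"type":"array","items":{"type":"number"}}}},"grip_force":{"type":"number"}},"required":["steps"]}

```bash
mkdir -p pics; ls; python3 - <<'E'
from station import manip
import cv2
s=manip.sense(); print(s)
for n in("top","side"):
    im=manip.snapshot(n); cv2.imwrite(f"pics/{n}0.png",im[:,:,::-1]); 
    p=manip.camera_params(n); print(n,p)
E
```

```text
pics
{'t': 0.0, 'q': array([-1.42048037e+00,  5.28477969e-01,  1.43393744e+00, -7.89092545e-06,
        1.18141432e+00, -1.78489492e-01]), 'qd': array([ 0.00073628,  0.00130906,  0.00111518, -0.00050695,  0.00184652,
        0.00111102]), 'tau': array([ 2.11743627e-04, -4.42341936e+01, -1.78027886e+01, -3.83642771e-05,
        8.38947482e-03, -2.24939832e-06]), 'tcp_pos': array([ 0.2017398 , -0.59076325,  0.23031521]), 'tool_rot': array([ 0.41199075,  0.57564315, -0.41086016,  0.57453678]), 'force': array([ 0.667282  ,  0.48052144, -0.70784792]), 'ft_torque': array([-0.04469961, -0.03604454,  0.02837082]), 'finger_gap': 1.0019357241087625}
top {'fx': 488.24637764070343, 'fy': 488.24637764070343, 'cx': 261.2033676559444, 'cy': 189.36842844841274, 'D': array([-0.06911891,  0.        ,  0.        ,  0.        ,  0.        ]), 'T': array([[ 0.02334738, -0.99695798,  0.07436181,  0.38977766],
       [-0.99972354, -0.02348974, -0.00104041, -0.12081912],
       [ 0.00278398, -0.07431696, -0.99723079,  0.93186802],
       [ 0.        ,  0.        ,  0.        ,  1.        ]])}
side {'fx': 348.7391265471115, 'fy': 348.7391265471115, 'cx': 256.3562783891227, 'cy': 197.64445326301217, 'D': array([-0.07673993,  0.        ,  0.        ,  0.        ,  0.        ]), 'T': array([[ 0.99970442,  0.02365693,  0.00560569,  0.44538961],
       [ 0.01150491, -0.66345433,  0.74812833, -0.76091033],
       [ 0.02141754, -0.7478427 , -0.66353039,  0.6374276 ],
       [ 0.        ,  0.        ,  0.        ,  1.        ]])}
```

View pics/top0.png

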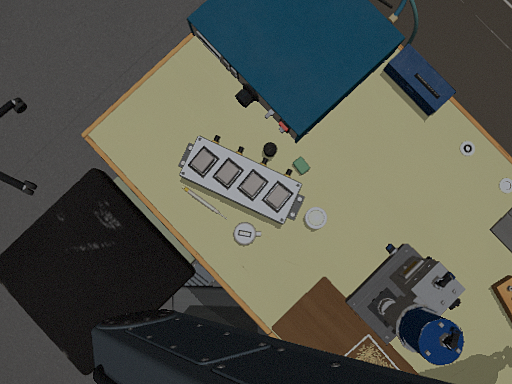

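View pics/side0.png

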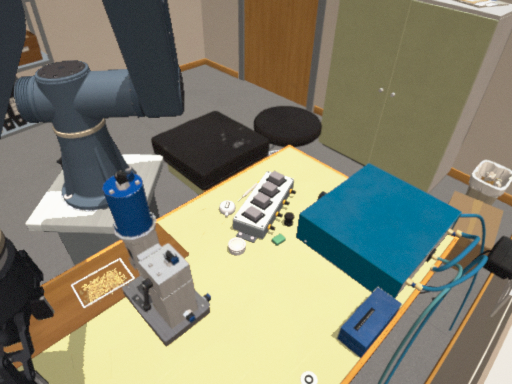

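The top view shows the box centred near (241,180), with keys at about (203,161), (228,173), (252,184) and (278,196). The loose items lie around it. Next I'll segment the key caps.

```bash
cat > h.py <<'E'
import numpy as np,cv2
from station import manip
def ray(n,uv,z):
    p=manip.camera_params(n);K=np.array([[p['fx'],0,p['cx']],[0,p['fy'],p['cy']],[0,0,1]])
    u=cv2.undistortPoints(np.array(uv,float).reshape(-1,1,2),K,p['D']).reshape(-1,2)
    T=p['T'];d=np.c_[u,np.ones(len(u))]@T[:3,:3].T;o=T[:3,3]
    return o+d*((z-o[2])/d[:,2])[:,None]
def proj(n,P):
    p=manip.camera_params(n);K=np.array([[p['fx'],0,p['cx']],[0,p['fy'],p['cy']],[0,0,1]])
    Ti=np.linalg.inv(p['T']);r,_=cv2.Rodrigues(Ti[:3,:3])
    return cv2.projectPoints(np.array(P,float).reshape(-1,1,3),r,Ti[:3,3],K,p['D'])[0].reshape(-1,2)
E
python3 - <<'E'
import cv2,numpy as np
from h import *
im=cv2.imread("pics/top0.png")
c=im[110:260,165:345]; cv2.imwrite("pics/topc.png",cv2.resize(c,None,fx=4,fy=4,interpolation=cv2.INTER_CUBIC))
s=cv2.imread("pics/side0.png")[155:260,205:315]; cv2.imwrite("pics/sidec.png",cv2.resize(s,None,fx=5,fy=5,interpolation=cv2.INTER_CUBIC))
for uv in[(203,161),(228,173),(252,184),(278,196)]: print(uv, im[uv[1],uv[0]], im[uv[1]-10:uv[1]+11:2,uv[0]].tolist())
E
```

```text
(203, 161) [124 127 132] [[123, 128, 131], [122, 123, 128], [124, 126, 129], [123, 125, 130], [124, 127, 132], [124, 127, 132], [124, 127, 132], [126, 129, 132], [126, 128, 133], [116, 119, 121], [41, 40, 42]]
(228, 173) [127 130 134] [[127, 129, 132], [122, 127, 130], [124, 127, 132], [123, 126, 131], [126, 129, 133], [127, 130, 134], [125, 126, 130], [126, 127, 131], [127, 130, 134], [118, 120, 124], [36, 34, 37]]
(252, 184) [129 132 137] [[119, 122, 126], [127, 130, 134], [127, 129, 134], [128, 128, 133], [128, 129, 134], [129, 132, 137], [127, 129, 134], [128, 130, 134], [126, 129, 133], [125, 128, 132], [127, 130, 135]]
(278, 196) [130 133 137] [[135, 136, 142], [128, 130, 135], [129, 132, 135], [126, 129, 134], [131, 132, 137], [130, 133, 137], [127, 129, 132], [126, 129, 134], [125, 128, 132], [128, 130, 133], [93, 95, 99]]
```

View pics/topc.png

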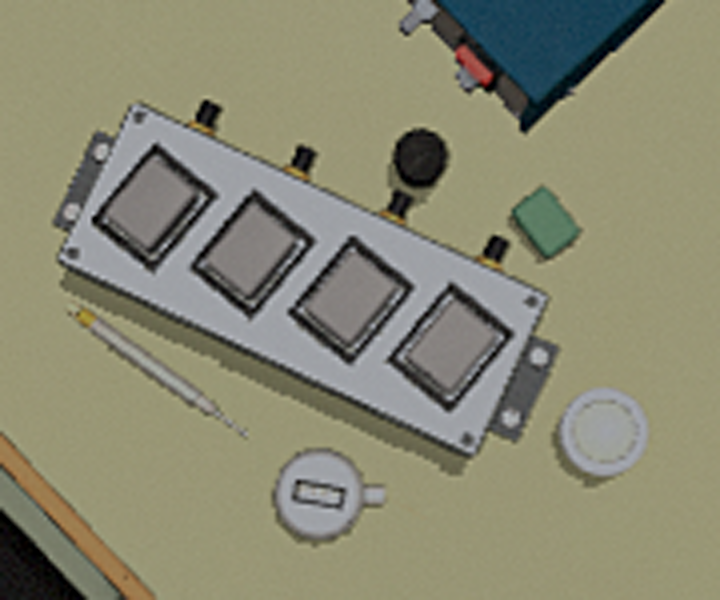

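View pics/sidec.png

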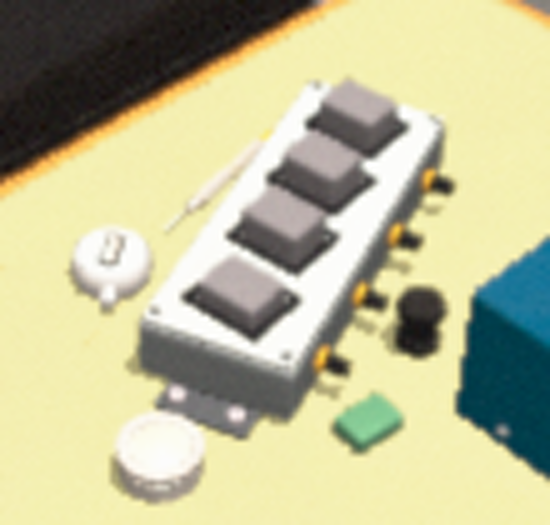

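In the crops, the two end flanges, four deck corners and four caps are clear. In the side view the rightmost key shows less cap side, so it is probably the latched one. I'll compute the poses from the deck corners and caps.

```bash
python3 - <<'E'
import cv2,numpy as np
from h import *
c=(np.array([(135,102),(550,297),(472,456),(58,262)])+.5)/4-.5+[165,110]
W=ray("top",c,.042);print(W.round(4),W.mean(0));
d=lambda a,b:np.linalg.norm(W[a]-W[b])
print(d(0,1),d(2,3),d(1,2),d(3,0))
yv=(W[0]-W[1]+W[3]-W[2]);th=np.arctan2(-yv[0],yv[1]);print("th",th)
# caps
im=cv2.imread("pics/top0.png")
hsv=cv2.cvtColor(im,cv2.COLOR_BGR2HSV); g=im.max(2)
m=((g>100)&(g<148)&(hsv[...,1]<35)).astype(np.uint8)*255
m=cv2.morphologyEx(m,cv2.MORPH_OPEN,np.ones((3,3)))
n,l,st,ce=cv2.connectedComponentsWithStats(m)
C=W.mean(0)[:2];R=np.array([[np.cos(th),-np.sin(th)],[np.sin(th),np.cos(th)]])
for i in range(1,n):
    if 250<st[i,4]<1200 and 170<ce[i][0]<310 and 130<ce[i][1]<220:
        w=ray("top",ce[i:i+1],.062)[0][:2];print(ce[i],st[i,4],w,(R.T@(w-C)).round(4))
for y in(.075,.025,-.025,-.075): print((C+R@[0,y]).round(4), proj("top",[*(C+R@[0,y]),.062]).round(1), proj("side",[*(C+R@[0,y]),.062]).round(1), proj("side",[*(C+R@[0,y]),.056]).round(1))
p=ray("top",[[235,219+14],[315,217],[270,150],[301,166]],.02);print(p)
E
```

```text
[[ 0.5538 -0.0035  0.042 ]
 [ 0.468  -0.1964  0.042 ]
 [ 0.3946 -0.1622  0.042 ]
 [ 0.4788  0.0294  0.042 ]] [ 0.4737799  -0.08315695  0.042     ]
0.21116203872780875 0.2092507630593561 0.0809932237418061 0.08188043261766556
th -0.41631126432674986
[202.01587302 160.07539683] 252 [ 0.50488753 -0.01420741] [0.0006 0.0756]
[227.18604651 171.74418605] 258 [ 0.48486455 -0.06005178] [0.0008 0.0256]
[252.10606061 183.46969697] 264 [ 0.4648332  -0.10521687] [ 0.0007 -0.0238]
[277.63358779 195.62977099] 262 [ 0.44412753 -0.15131132] [ 0.0004 -0.0743]
[ 0.5041 -0.0146] [[202.2 160.5]] [[276.7 174.1]] [[276.6 175.9]]
[ 0.4839 -0.0603] [[227.3 172.3]] [[269.5 184.7]] [[269.4 186.5]]
[ 0.4637 -0.106 ] [[252.5 184.1]] [[261.8 196.2]] [[261.7 197.9]]
[ 0.4435 -0.1518] [[277.9 196. ]] [[253.3 208.5]] [[253.3 210.3]]
[[ 0.37519977 -0.07490654  0.02      ]
 [ 0.4084094  -0.22341676  0.02      ]
 [ 0.53256516 -0.13661126  0.02      ]
 [ 0.50360634 -0.1955833   0.02      ]]
```

```bash
python3 - <<'E'
from h import *
for z in(0,.1,.15,.2,.25,.3,.35):
    print(z,ray("top",[[436,338],[348,296],[465,290],[404,243]],z)[:,:2].round(3).tolist(),ray("side",[[124,178],[130,225],[208,300]],z)[:,:2].round(3).tolist())
E
python3 - <<'E'
import cv2
im=cv2.imread("pics/top0.png")[230:384,260:512];cv2.imwrite("pics/m1.png",cv2.resize(im,None,fx=3,fy=3))
im=cv2.imread("pics/side0.png")[150:350,20:230];cv2.imwrite("pics/m2.png",cv2.resize(im,None,fx=3,fy=3))
E
```

```text
0 [[0.184, -0.461], [0.261, -0.291], [0.275, -0.517], [0.363, -0.397]] [[0.061, 0.031], [0.132, -0.158], [0.354, -0.366]]
0.1 [[0.206, -0.424], [0.274, -0.273], [0.287, -0.474], [0.366, -0.368]] [[0.121, -0.093], [0.182, -0.252], [0.368, -0.428]]
0.15 [[0.217, -0.406], [0.281, -0.264], [0.294, -0.453], [0.367, -0.353]] [[0.151, -0.155], [0.206, -0.3], [0.376, -0.459]]
0.2 [[0.228, -0.388], [0.288, -0.254], [0.3, -0.432], [0.369, -0.338]] [[0.181, -0.218], [0.231, -0.347], [0.383, -0.49]]
0.25 [[0.239, -0.37], [0.295, -0.245], [0.306, -0.411], [0.37, -0.323]] [[0.212, -0.28], [0.255, -0.394], [0.39, -0.521]]
0.3 [[0.25, -0.351], [0.302, -0.236], [0.312, -0.389], [0.372, -0.308]] [[0.242, -0.342], [0.28, -0.442], [0.397, -0.552]]
0.35 [[0.261, -0.333], [0.309, -0.227], [0.318, -0.368], [0.373, -0.293]] [[0.272, -0.404], [0.304, -0.489], [0.404, -0.583]]
```

View pics/m1.png

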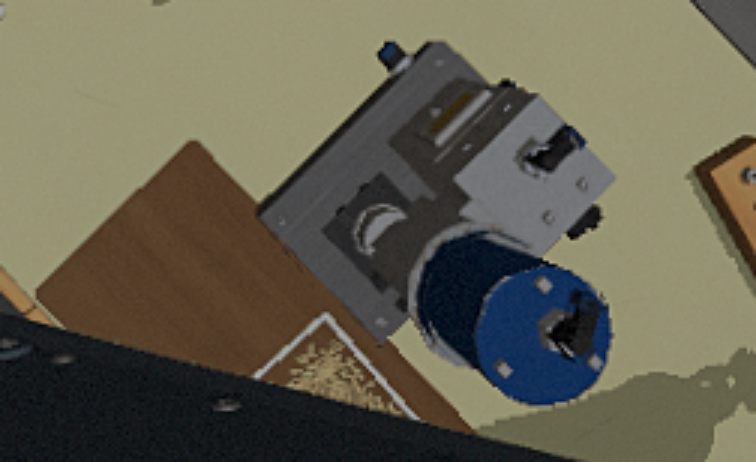

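View pics/m2.png

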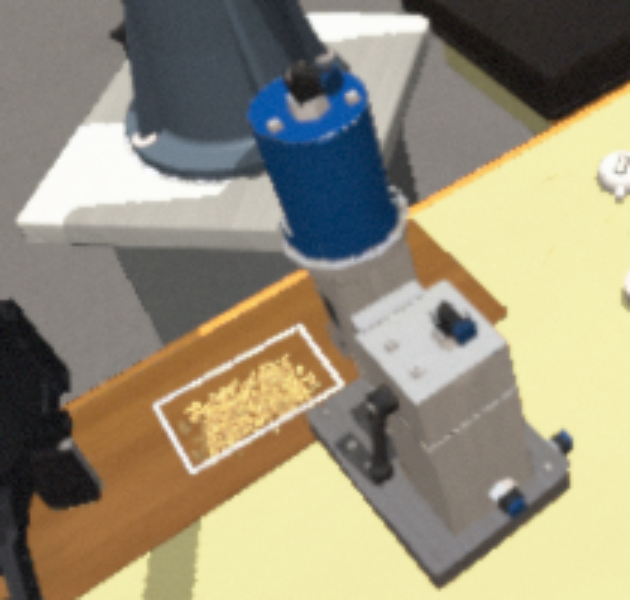

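The tall blue-topped machine stands between the arm and the box, with its top near (0.25,-0.35) at about 0.31 m. I'll go up, outward and around it.

send_rows:
  steps:
    - [[1, 0, 0, 0.06, 0], [1, 0, 0, 0.12, 0], [1, 0, 0, 0.17, 0], [1, 0.04, 0, 0.21, 0], [1, 0.09, 0.02, 0.22, 0], [1, 0.14, 0.05, 0.22, 0], [1, 0.19, 0.08, 0.22, 0], [1, 0.22, 0.1, 0.22, 0]]
  grip_force: 20

```text
t: 1.1
tcp_pos: [0.424, -0.4895, 0.4506]
tool_rot: [0.411, 0.576, -0.41, 0.575]
force: [0.3, -0.4, 0.0]
finger_gap: 0.001
```

send_rows:
  steps:
    - [[1, 0.01, 0.06, 0, 0.1], [1, 0.02, 0.12, 0, 0.2], [1, 0.03, 0.18, 0, 0.3], [1, 0.04, 0.24, 0, 0.4], [1, 0.05, 0.3, 0, 0.5], [1, 0.06, 0.36, 0, 0.6], [1, 0.07, 0.42, 0, 0.7], [1, 0.08, 0.476, 0, 0.826]]

```text
t: 2.1
tcp_pos: [0.5015, -0.0133, 0.451]
tool_rot: [0.145, 0.692, -0.145, 0.692]
force: [1.5, 0.1, 0.7]
finger_gap: 0.002
```

send_rows:
  steps:
    - [[1, 0, 0, -0.06, 0], [1, 0, 0, -0.12, 0], [1, 0, 0, -0.18, 0], [1, 0, 0, -0.24, 0], [1, 0, 0, -0.28, 0], [1, 0, 0, -0.31, 0], [1, 0, 0, -0.31, 0], [1, 0, 0, -0.31, 0]]

```text
t: 3.1
tcp_pos: [0.5025, -0.0157, 0.1421]
tool_rot: [0.146, 0.691, -0.146, 0.692]
force: [1.0, -0.1, -0.3]
finger_gap: 0.006
```

```bash
python3 - <<'E'
from h import *
s=manip.sense();print(s['t'],s['tcp_pos'],s['force'],s['q'])
from scipy.spatial.transform import Rotation as R
m=R.from_quat(s['tool_rot']).as_matrix();print(m.round(3),np.arctan2(m[1,2],m[0,2]))
for n,(y0,y1,x0,x1) in dict(top=(110,260,165,345),side=(120,260,205,345)).items():
    im=manip.snapshot(n)[y0:y1,x0:x1,::-1];cv2.imwrite(f"pics/{n}1.png",cv2.resize(im,None,fx=4,fy=4,interpolation=cv2.INTER_CUBIC))
E
```

```text
3.1 [ 0.50252503 -0.0156571   0.14208201] [ 0.9570072  -0.07572536 -0.2563643 ] [-2.53750537e-01  5.00854646e-01  1.82336138e+00 -1.74568206e-05
  8.16053364e-01  1.62242743e-01]
[[ 0.001  0.404  0.915]
 [-0.     0.915 -0.404]
 [-1.     0.     0.001]] -0.41598146004008474
```

View pics/side1.png

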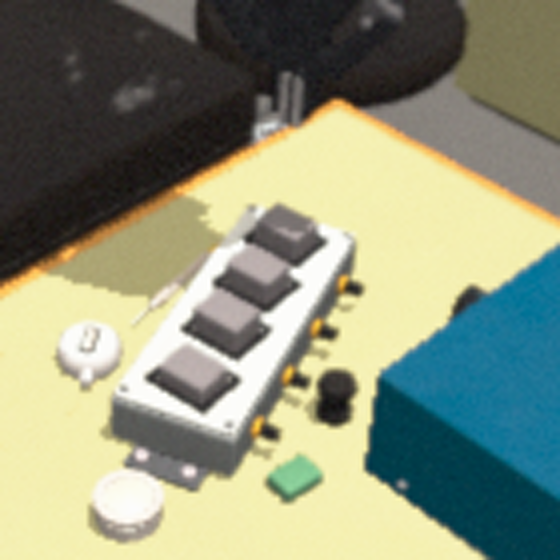

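View pics/top1.png

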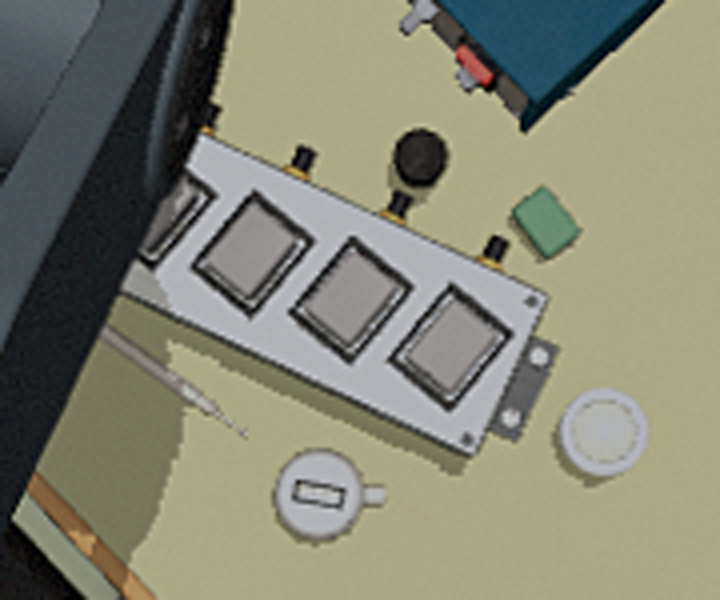

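```bash
python3 - <<'E'
from h import *
im=manip.snapshot("side")[20:220,180:380,::-1];cv2.imwrite(f"pics/side2.png",cv2.resize(im,None,fx=3,fy=3,interpolation=cv2.INTER_CUBIC))
s=manip.sense();print((proj("side",s['tcp_pos'])-[180,20])*3, s['tcp_pos'],s['force'])
E
```

```text
[[294.43393261 387.79941113]] [ 0.50288409 -0.0157011   0.14278098] [ 0.04212879  0.49981335 -0.56303814]
```

View pics/side2.png

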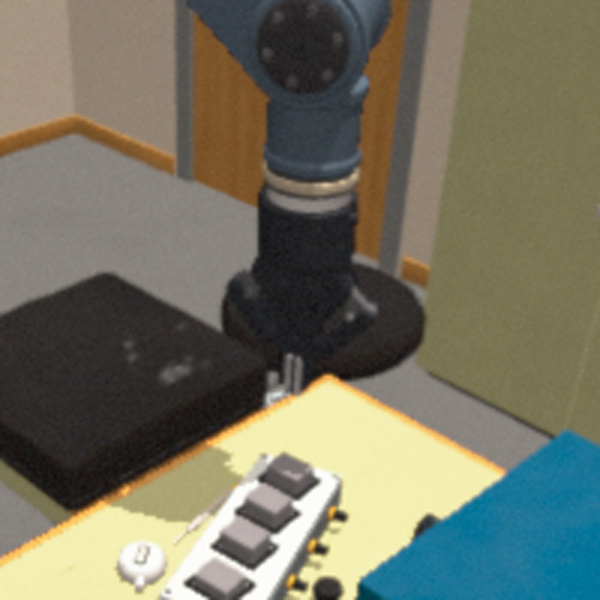

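The gripper hangs over the leftmost key, with its tips around (285,390) in this crop. Next I'll make a careful descent.

send_rows:
  steps:
    - [[1, 0.001, 0.001, -0.04, 0], [1, 0.0015, 0.001, -0.065, 0], [1, 0.0015, 0.001, -0.075, 0], [1, 0.0015, 0.001, -0.075, 0], [1, 0.0015, 0.001, -0.075, 0]]

```text
t: 3.88
tcp_pos: [0.5042, -0.0147, 0.0674]
tool_rot: [0.146, 0.691, -0.146, 0.693]
force: [0.2, -1.0, -0.0]
finger_gap: -0.002
```

```bash
python3 - <<'E'
from h import *
s=manip.sense();print(s['t'],s['tcp_pos'],s['force'],s['ft_torque'],s['finger_gap'])
E
```

```text
3.875 [ 0.50421106 -0.01468255  0.0673577 ] [ 0.24134286 -0.9600664  -0.0117491 ] [ 0.01375323  0.03346468 -0.00428533] -0.002456057749112751
```

send_rows:
  steps:
    - [[1, 0, 0, -0.002, 0], [1, 0, 0, -0.004, 0], [1, 0, 0, -0.005, 0], [1, 0, 0, -0.005, 0]]

```text
t: 4.38
tcp_pos: [0.5035, -0.0145, 0.0614]
tool_rot: [0.146, 0.692, -0.146, 0.692]
force: [-0.4, -0.1, 2.8]
finger_gap: 0.001
```

```bash
python3 - <<'E'
from h import *
s=manip.sense();print(s['t'],s['tcp_pos'],s['force'],s['ft_torque'],s['finger_gap'])
E
```

```text
4.375 [ 0.50349073 -0.01452359  0.06142251] [-0.38448387 -0.10331808  2.83869293] [-0.02143981  0.02751188 -0.05623613] 0.001321995636069913
```

send_rows:
  steps:
    - [[1, 0, 0, -0.0005, 0], [1, 0, 0, -0.0005, 0]]

```text
t: 4.62
tcp_pos: [0.5035, -0.0145, 0.0609]
tool_rot: [0.146, 0.692, -0.146, 0.692]
force: [0.4, -0.2, 1.0]
finger_gap: 0.001
```

send_rows:
  steps:
    - [[1, 0, 0, 0.01, 0], [1, 0, 0, 0.03, 0], [1, -0.02, -0.0456, 0.03, 0], [1, -0.02, -0.0456, 0.02, 0], [1, -0.02, -0.0456, 0.006, 0], [1, -0.02, -0.0456, 0.006, 0]]

```text
t: 5.38
tcp_pos: [0.4825, -0.0591, 0.0655]
tool_rot: [0.146, 0.693, -0.146, 0.691]
force: [-0.6, 0.4, 0.5]
finger_gap: -0.001
```

send_rows:
  steps:
    - [[1, 0, 0, -0.002, 0], [1, 0, 0, -0.004, 0], [1, 0, 0, -0.005, 0], [1, 0, 0, -0.005, 0]]

```text
t: 5.88
tcp_pos: [0.4835, -0.0598, 0.062]
tool_rot: [0.146, 0.692, -0.146, 0.692]
force: [0.9, 1.8, 1.5]
finger_gap: -0.002
```

send_rows:
  steps:
    - [[1, 0, 0, -0.001, 0], [1, 0, 0, -0.001, 0]]

```text
t: 6.12
tcp_pos: [0.4835, -0.06, 0.0609]
tool_rot: [0.146, 0.692, -0.146, 0.692]
force: [0.5, 1.2, 2.4]
finger_gap: 0.002
```

Force noise is about 1 N, so I'll tap a little deeper (about 3 mm, well under the 8.5 mm limit) and take several readings.

send_rows:
  steps:
    - [[1, 0, 0, -0.001, 0], [1, 0, 0, -0.002, 0]]

```text
t: 6.38
tcp_pos: [0.4834, -0.06, 0.0588]
tool_rot: [0.146, 0.692, -0.146, 0.692]
force: [-0.0, 2.1, 2.3]
finger_gap: -0.0
```

send_rows:
  steps:
    - [[1, 0, 0, 0, 0]]

```text
t: 6.5
tcp_pos: [0.4834, -0.0601, 0.0588]
tool_rot: [0.146, 0.692, -0.146, 0.692]
force: [0.8, 2.3, 3.0]
finger_gap: -0.001
```

send_rows:
  steps:
    - [[1, 0, 0, 0, 0]]

```text
t: 6.62
tcp_pos: [0.4834, -0.0601, 0.0588]
tool_rot: [0.146, 0.692, -0.146, 0.692]
force: [0.8, 1.8, 2.7]
finger_gap: 0.003
```

send_rows:
  steps:
    - [[1, 0, 0, 0, 0]]

```text
t: 6.75
tcp_pos: [0.4834, -0.0601, 0.0588]
tool_rot: [0.146, 0.692, -0.146, 0.692]
force: [1.0, 1.7, 2.3]
finger_gap: -0.003
```

send_rows:
  steps:
    - [[1, 0, 0, 0.01, 0], [1, 0, 0, 0.03, 0], [1, 0.0205, 0.0456, 0.03, 0], [1, 0.0205, 0.0456, 0.02, 0], [1, 0.0205, 0.0456, 0.008, 0], [1, 0.0205, 0.0456, 0.003, 0], [1, 0.0205, 0.0456, 0, 0], [1, 0.0205, 0.0456, 0, 0]]

```text
t: 7.75
tcp_pos: [0.5027, -0.0149, 0.0585]
tool_rot: [0.146, 0.693, -0.146, 0.691]
force: [-1.9, -0.2, 2.5]
finger_gap: -0.001
```

send_rows:
  steps:
    - [[1, 0, 0, 0, 0]]

```text
t: 7.88
tcp_pos: [0.5034, -0.0147, 0.0589]
tool_rot: [0.146, 0.692, -0.146, 0.692]
force: [-1.3, 0.7, 3.6]
finger_gap: 0.003
```

send_rows:
  steps:
    - [[1, 0, 0, 0, 0]]

```text
t: 8.0
tcp_pos: [0.5038, -0.0147, 0.059]
tool_rot: [0.146, 0.692, -0.146, 0.692]
force: [-2.0, -0.1, 2.6]
finger_gap: 0.0
```

send_rows:
  steps:
    - [[1, 0, 0, 0.01, 0], [1, 0, 0, 0.03, 0], [1, -0.0205, -0.0456, 0.03, 0], [1, -0.0205, -0.0456, 0.02, 0], [1, -0.0205, -0.0456, 0.008, 0], [1, -0.0205, -0.0456, 0.003, 0], [1, -0.0205, -0.0456, 0, 0], [1, -0.0205, -0.0456, 0, 0]]

```text
t: 9.0
tcp_pos: [0.4832, -0.0594, 0.0586]
tool_rot: [0.146, 0.692, -0.146, 0.692]
force: [-1.1, 1.1, 2.4]
finger_gap: 0.001
```

send_rows:
  steps:
    - [[1, 0, 0, 0, 0]]

```text
t: 9.12
tcp_pos: [0.4833, -0.0595, 0.0589]
tool_rot: [0.146, 0.692, -0.146, 0.692]
force: [-0.1, 2.3, 2.7]
finger_gap: 0.002
```

send_rows:
  steps:
    - [[1, 0, 0, 0.01, 0], [1, 0, 0, 0.03, 0], [1, -0.0195, -0.0456, 0.03, 0], [1, -0.0195, -0.0456, 0.02, 0], [1, -0.0195, -0.0456, 0.008, 0], [1, -0.0195, -0.0456, 0.003, 0], [1, -0.0195, -0.0456, 0, 0], [1, -0.0195, -0.0456, 0, 0]]

```text
t: 10.12
tcp_pos: [0.4634, -0.1049, 0.0586]
tool_rot: [0.146, 0.692, -0.146, 0.691]
force: [-0.6, 0.9, 2.4]
finger_gap: 0.001
```

send_rows:
  steps:
    - [[1, 0, 0, 0, 0]]

```text
t: 10.25
tcp_pos: [0.4634, -0.1049, 0.0589]
tool_rot: [0.146, 0.692, -0.146, 0.691]
force: [-1.5, 1.2, 2.1]
finger_gap: 0.001
```

send_rows:
  steps:
    - [[1, 0, 0, 0, 0]]

```text
t: 10.38
tcp_pos: [0.4636, -0.1052, 0.059]
tool_rot: [0.146, 0.692, -0.146, 0.692]
force: [-0.3, 2.7, 2.2]
finger_gap: -0.001
```

Keys 1 to 3 gave way at a height of 59 mm, so they are up. Next is key 4, approached from the same height.

send_rows:
  steps:
    - [[1, 0, 0, 0.01, 0], [1, 0, 0, 0.03, 0], [1, -0.02, -0.0456, 0.03, 0], [1, -0.02, -0.0456, 0.02, 0], [1, -0.02, -0.0456, 0.008, 0], [1, -0.02, -0.0456, 0.003, 0], [1, -0.02, -0.0456, 0, 0], [1, -0.02, -0.0456, 0, 0]]

```text
t: 11.38
tcp_pos: [0.4439, -0.1507, 0.0585]
tool_rot: [0.146, 0.692, -0.146, 0.692]
force: [-0.4, -0.5, -0.3]
finger_gap: 0.003
```

send_rows:
  steps:
    - [[1, 0, 0, 0, 0]]

```text
t: 11.5
tcp_pos: [0.444, -0.1511, 0.0589]
tool_rot: [0.146, 0.692, -0.146, 0.692]
force: [0.2, 0.2, 0.2]
finger_gap: -0.0
```

send_rows:
  steps:
    - [[1, 0, 0, 0, 0]]

```text
t: 11.62
tcp_pos: [0.444, -0.1513, 0.059]
tool_rot: [0.146, 0.692, -0.146, 0.692]
force: [0.0, -0.4, 0.6]
finger_gap: 0.004
```

No contact at 59 mm, so key 4 stands lower. I'll tap it, then check its firmness.

send_rows:
  steps:
    - [[1, 0, 0, -0.002, 0], [1, 0, 0, -0.003, 0], [1, 0, 0, -0.0035, 0], [1, 0, 0, -0.0035, 0]]

```text
t: 12.12
tcp_pos: [0.4438, -0.1513, 0.0555]
tool_rot: [0.146, 0.692, -0.146, 0.692]
force: [0.1, -0.5, 3.7]
finger_gap: -0.001
```

send_rows:
  steps:
    - [[1, 0, 0, 0, 0]]

```text
t: 12.25
tcp_pos: [0.4439, -0.1513, 0.0555]
tool_rot: [0.146, 0.692, -0.146, 0.692]
force: [0.1, 1.2, 3.0]
finger_gap: 0.002
```

send_rows:
  steps:
    - [[1, 0, 0, -0.001, 0], [1, 0, 0, -0.001, 0]]

```text
t: 12.5
tcp_pos: [0.4439, -0.1513, 0.0543]
tool_rot: [0.146, 0.692, -0.146, 0.692]
force: [-0.2, 0.5, 3.2]
finger_gap: -0.007
```

send_rows:
  steps:
    - [[1, 0, 0, 0, 0]]

```text
t: 12.62
tcp_pos: [0.4439, -0.1513, 0.0543]
tool_rot: [0.146, 0.692, -0.146, 0.692]
force: [-1.1, -0.7, 3.6]
finger_gap: -0.001
```

It stands firm at about 3.5 N at 55–56 mm, so it is the latched key. I'll lift off, then press it to the stop.

send_rows:
  steps:
    - [[1, 0, 0, 0.005, 0], [1, 0, 0, 0.005, 0], [1, 0, 0, 0.001, 0], [1, 0, 0, -0.001, 0], [1, 0, 0, -0.003, 0], [1, 0, 0, -0.0045, 0], [1, 0, 0, -0.005, 0], [1, 0, 0, -0.005, 0]]

```text
t: 13.62
tcp_pos: [0.444, -0.1514, 0.0495]
tool_rot: [0.146, 0.692, -0.146, 0.692]
force: [-0.7, 0.6, 6.0]
finger_gap: 0.003
```

send_rows:
  steps:
    - [[1, 0, 0, -0.0003, 0], [1, 0, 0, -0.0003, 0]]

```text
t: 13.88
tcp_pos: [0.444, -0.1513, 0.0492]
tool_rot: [0.146, 0.692, -0.146, 0.692]
force: [0.6, 0.4, 5.6]
finger_gap: -0.003
```

send_rows:
  steps:
    - [[1, 0, 0, 0.004, 0], [1, 0, 0, 0.008, 0], [1, 0, 0, 0.012, 0], [1, 0, 0, 0.02, 0], [1, 0, 0, 0.07, 0], [1, 0, 0, 0.13, 0], [1, 0, 0, 0.19, 0], [1, 0, 0, 0.25, 0]]

```text
t: 14.88
tcp_pos: [0.4429, -0.1508, 0.301]
tool_rot: [0.146, 0.692, -0.146, 0.692]
force: [0.1, -1.6, -0.8]
finger_gap: -0.003
```

```bash
python3 - <<'E'
from h import *
for n,(y0,y1,x0,x1) in dict(top=(110,260,165,345),side=(155,260,205,315)).items():
    im=manip.snapshot(n)[y0:y1,x0:x1,::-1];cv2.imwrite(f"pics/{n}9.png",cv2.resize(im,None,fx=4,fy=4,interpolation=cv2.INTER_CUBIC))
s=manip.sense();print(s['t'],s['tcp_pos'],s['force'])
E
```

```text
14.975 [ 0.4468885  -0.15306344  0.30564916] [0.17696372 0.25182045 0.27996431]
```

View pics/side9.png

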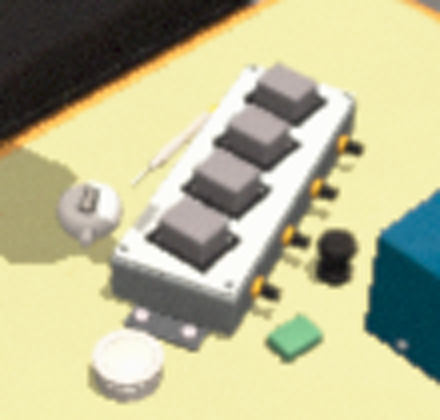

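View pics/top9.png

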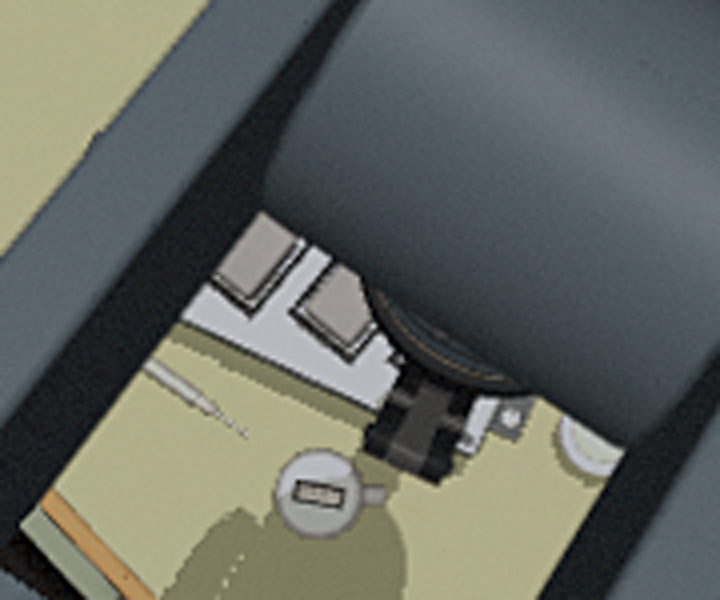

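The side view shows the fourth key, at (195,228) in the crop, now standing as high as the other three, with nothing else disturbed. I'll let the arm settle, then hand in.

send_rows:
  steps:
    - [[1, 0, 0, 0, 0], [1, 0, 0, 0, 0], [1, 0, 0, 0, 0], [1, 0, 0, 0, 0]]

```text
t: 15.48
tcp_pos: [0.4435, -0.1511, 0.298]
tool_rot: [0.146, 0.693, -0.146, 0.691]
force: [-0.4, 0.6, 0.1]
finger_gap: 0.002
```

```bash
python3 -c "
from station import manip
print(manip.sense()['tcp_pos']);print(manip.sign_off())"
```

```text
[ 0.44345103 -0.15108913  0.29795113]
the job is handed in; nothing more can be done
None
```

I tapped the keys from left to right, and the rightmost turned out to be the latched one. I pressed it to the bottom stop and let it spring up, then handed the job in at about 15.5 s.

- **Taps:** Keys 1 to 3 gave way at 2–3 N with the fingertips at 59 mm, about 3 mm in, so they were up. Key 4 gave no contact at 59 mm, then stood firm at about 3.5 N at 54–56 mm.
- **Repeated tap:** My first tap on key 1 was ambiguous (2.8 N, then 1.0 N, with about 1 N of sensor noise). After tapping key 2 I went back, tapped key 1 more firmly and tapped key 2 again. So the full sequence was 1, 2, 1, 2, 3, 4.
- **Press:** I pressed key 4 down to a fingertip height of 49.2 mm at about 6 N, then released it.
- **Last checks:** In the side picture all four caps look equally high and the five loose things look undisturbed, but I judged that by eye and did not measure it. In the top picture the arm hid key 4, so that view could not confirm it. The arm stood clear and still at about 0.30 m.

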